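Trip a limit switch with a sliding dog

TASK

Set the loose steel trip dog into the guide channel in front of the limit switch, clear of the roller and with its raised nose towards the switch. Then slide it along the channel so that its ramp swings the roller arm aside, and stop with the roller resting on the flat of the nose, so that the switch stays tripped when you let go. Do not disturb the battery, the flux bottle or the white spool near them.

Things in the scene. Friction and masses are not known exactly. Their poses are not given: they have to be found in the camera images.
- switch_mount: Fixed aluminium plate, 166 (x) x 260 (y) x 8 mm. Origin: bench level, under the middle of the guide channel. x: from channel to switch; y: along the channel; z up. Channel: open at both ends, 36 mm wide (x -18 to 18), as long as the plate (y -130 to 130), floor z = 8; two rails 8 mm wide, rounded tops at z = 16 mm. Slippery (friction 0.2).
- switch_shaft (a point): Top of the grey limit switch's upright shaft, at x = 83, y = 0 of the plate, 45 mm above the bench: the highest point of switch and arm. The housing spans x 54 to 128, y -21 to 21 mm of the plate. Axes as the plate's. The switch is symmetrical: the dog may come from either end of the channel.
- roller_arm (a joint): Angle of the switch's roller arm about its upright shaft, rad. 0: at rest, pointing at the channel (-x of the plate). Positive: roller swung towards the plate's -y end; negative: towards +y. A spring (0.12 N m per rad) returns it to 0. Trips at 0.42 either way; stops at 1.3. On the flat of the dog's nose it stands at about 0.55 to 0.67.
- roller_center (a point): Centre of the black roller (20 mm diameter, 12 mm tall, upright axis, free to turn) on the arm's end, 52 mm from the shaft, 28 mm above the bench. At rest at x = 31, y = 0 of the plate: it reaches over the rail into the path of the dog's nose. On the nose's flat it stands 28 to 32 mm along the channel from rest, the way the dog was slid.
- dog_rib (a point): Loose steel trip dog, 0.3 kg; point in its upright grip rib, 66 mm above its underside (74 mm above the bench when seated in the channel). x: towards the nose, y: along the dog, z up. Body 30 (x) x 80 (y) x 30 mm high; rib 16 (x) x 36 (y) mm, centred, from 30 to 86 mm above the underside. Above 35 mm, only the rib is in the fingers' way. Seated it has 3 mm play each side.
- nose_flat (a point): Middle of the flat of the dog's nose, 32 mm in x from the dog's middle, 20 mm above its underside; the nose is 10 to 30 mm above the underside. Flat: 40 mm long (y -20 to 20); from its ends 40 degree ramps run down to the body's side at y = -40 and 40. It meets the resting roller 45 mm or less before the shaft; tripped when 28 mm past the shaft, give or take 15; further on the roller drops off.
- battery_aa: Bystander: AA cell standing on end, 14 mm round and 50 mm tall. Origin at its foot.
- flux_bottle: Bystander: small standing bottle with a thin spout, 34 mm round and 94 mm tall. Origin at its foot.
- wick_spool: Bystander: flat white spool, 61 by 58 by 24 mm. Origin at its underside.
Not all that is in view belongs to the job. There is more than one size of the part that bears dog_rib; the job needs the smaller.

How it is judged:
By the outcome, as a careful person would: the job done as asked, in the order asked, and still so for the second after the job is handed in, with the robot touching nothing.
It also fails if it takes over 43 s, if anything falls off the work surface, if the arm or the gripper's body presses on something with over 40 N, if the wrist force passes 120 N, or if a joint passes its speed limit or range.

ROBOT

A 6-joint arm with a two-finger parallel gripper is mounted at the origin on a cart in front of the work surface, level with it; the furniture and walls round the work are solid. World frame = base frame: x ahead of the robot, y to its left, z up, the work surface at z = 0. Lengths are in m, angles in rad, forces in N, time in s.
With the tool pointing down it reaches from about 0.375 to 0.975 m from the base axis. Payload 3.8 kg.
Tool frame: the origin (TCP) lies on the mounting face of the last link; the fingertips stand 173 mm ahead of it and the grasp point (between the pads) lies 155 mm ahead of it; z points along the fingers, y is the line along which they close (so a half turn about z gives the same grasp; the last joint's range is limited). The gripper opens to 85 mm and grips with 20 to 120 N. Pads are 22 mm wide; open, the fingers measure 114 mm over their backs; the gripper's body (76 mm by 85 mm) begins 54 mm behind the grasp point. The pads swing forward as they close: fully open they stand 13 mm farther back than shut.
Start: joints at [-1.17, 0.264, 1.604, -0, 1.274, -0.037], TCP at [0.286, -0.611, 0.405] pointing down, gripper open.
Joint ranges: [-2.63, 2.63], [-0.94, 2.18], [0.31, 2.57], [-1.31, 4.45], [0, 2.66], [-2.55, 2.55]. Speed limits (rad/s): [2.57, 2.57, 3.14, 3.14, 3.14, 3.14].

INTERFACE

Orientations are given as a rotation vector (axis times angle).
In Python, from workcell import bot gives the robot as it stands.
- The arm moves only by the tool drive_tool, never from a script. Its argument "increments" is a list of rows, each an object with "delta_pos": the shift along the tool's x, y, z in mm, a list of three; "turn": the turn about the tool's z in rad; "jaw": the opening, from -1 (shut) to 1 (fully open). A call has 1 to 8 rows; each row shifts and turns the commanded pose from where the row before left it, along the tool's axes as they then stand; what a row does not reach is not made up. A row lasts 1/12 s, in which the tool goes at most 41.7 mm and 7.16 degrees, less where a joint would pass 70% of its speed; a pose out of reach is approached as far as the arm can. A call is refused whole if a number of a shift passes 41.7 or a number of a turn 0.125, either way. A call with a gripper value outside its range is refused whole. The fingers move at their own pace and stop on an object; "grip_force" is the grip in N (left out, the last holds). Time passes only in rows, so rows that do not move let the fingers close. It gives the time, the measured TCP pose, the force, the opening and the grip force at its end, in the units of the state.
- bot.read_state(): the state, without advancing time (a new reading comes with each control period).
- bot.read_camera(name): name is "scene" or "top"; returns a dict with "pixels" (420x560x3 uint8, red, green, blue), "fovy" (degrees; the focal length in pixels is half the picture's height over the tangent of half this angle, whatever the lens; pixels are square), "cx", "cy" (the principal point, pixels), "camera_from_world" (4x4, takes a point from world to camera coordinates). Camera axes: x right, y down, z forward; pixel columns grow to the right and rows downward; lengths in m; the calibration is good to about 2 mm. A picture is of the moment at which its call begins. There is no depth.
- bot.finish_job(): hands the job in; it is judged then, once.
The state is a dict: "time": time; "q": joint angles; "joint_vel": joint speeds; "joint_torque": joint torques, N m; "tool_pos": TCP position; "tcp_rot": TCP orientation; "wrist_force": force on the tool from outside, world axes, zero at the start; "torque": the same for the moment, N m; "width": opening from 0.0 (shut) to 1.0 (fully open); "grip_force": force on a finger pad.
Only numpy, scipy, OpenCV 4.12 (cv2) and the standard library are available. Lean on these libraries where they do the work, as an engineer would, in place of code of your own. Each camera call takes 0.05 s, during which the arm holds its last target. There are 200 camera calls.

## Working session

There is one attempt and no reset: what is moved stays moved. The work goes in short steps, Python scripts to look and compute and a tool call to move; the robot and the scene stay as the last step left them, time stands still between calls to the robot, and variables do not carry over. Pictures are saved under pics/ and viewed, at most 10 in all, crops included, and the job is handed in when it is done.

Besides the shell and the picture viewer there is one more tool, called after "Emit:" as name([rows], argument=value, ...), one row to a line, values as JSON. drive_tool: Moves the arm, as the interface text tells. Its arguments: {"type":"object","properties":{"increments":{"type":"array"},"grip_force":{"type":"number"}},"required":["increments"]}

```bash
mkdir -p pics
cat > h.py <<'E'
import numpy as np, cv2
from workcell import bot
def snap(name,fn):
    c=bot.read_camera(name); cv2.imwrite(fn+'.png',cv2.cvtColor(c['pixels'],cv2.COLOR_RGB2BGR))
    np.savez(fn,**{k:c[k] for k in('fovy','cx','cy','camera_from_world')}); return c
def cal(fn):
    d=np.load(fn+'.npz'); return d
def pix(d,p):
    f=210/np.tan(np.radians(float(d['fovy']))/2); M=d['camera_from_world']
    P=np.atleast_2d(p)@M[:3,:3].T+M[:3,3]; return np.c_[f*P[:,0]/P[:,2]+d['cx'],f*P[:,1]/P[:,2]+d['cy']]
def ray(d,u,v,z):
    f=210/np.tan(np.radians(float(d['fovy']))/2); M=d['camera_from_world']
    R=M[:3,:3]; o=-R.T@M[:3,3]; r=R.T@np.array([(u-d['cx'])/f,(v-d['cy'])/f,1]); return o+r*(z-o[2])/r[2]
E
python3 - <<'E'
from h import *
for n in('scene','top'):
    c=snap(n,'pics/'+n+'0'); print(n,c['fovy'],c['cx'],c['cy'],c['camera_from_world'].round(3).tolist())
print(bot.read_state())
E
```

```text
scene 45.94871560090521 276.586074697016 207.9044998845025 [[0.832, -0.554, -0.016, -0.59], [-0.43, -0.628, -0.649, 0.274], [0.35, 0.547, -0.761, 0.721], [0.0, 0.0, 0.0, 1.0]]
top 48.36904895773553 276.8067898509279 211.35781137162783 [[-0.025, -0.999, -0.028, -0.069], [-0.993, 0.028, -0.111, 0.622], [0.111, 0.025, -0.993, 0.924], [0.0, 0.0, 0.0, 1.0]]
{'time': 0.1, 'q': array([-1.16990462e+00,  2.64728274e-01,  1.60525152e+00,  1.60536790e-06,
        1.27374570e+00, -3.69256613e-02]), 'joint_vel': array([-0.00094572, -0.00150707, -0.00361091,  0.00141191,  0.00045612,
        0.00039787]), 'joint_torque': array([ 1.24863277e-04, -5.16708827e+01, -3.68589914e+01, -2.41230300e-04,
        6.23843705e-03, -1.43152783e-05]), 'tool_pos': array([ 0.28603596, -0.61105261,  0.40344455]), 'tcp_rot': array([-3.06457090e+00, -6.81786015e-01,  6.03556835e-04]), 'wrist_force': array([-0.92166182, -0.05807752,  0.32214898]), 'torque': array([-0.01742802,  0.0291183 , -0.00318275]), 'grip_force': 0.0, 'width': 1.000236048948394}
```

View pics/scene0.png

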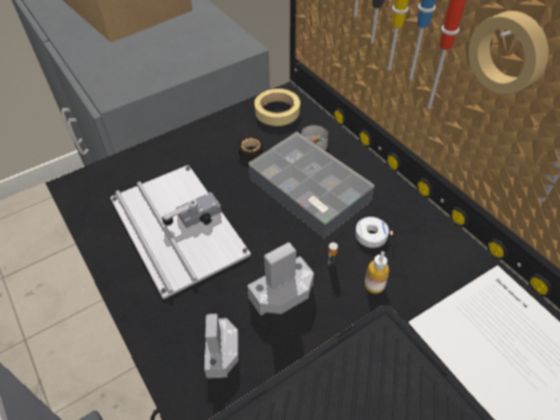

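View pics/top0.png

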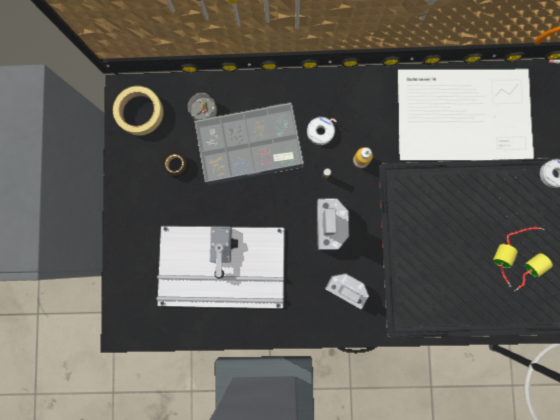

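The top view shows the plate at (158-285, 227-308) with its channel along image-horizontal. The switch is at (221,245) and the roller at (219,273). The larger dog is at (333,224) and the smaller one at (347,290). The bystanders are at (327,173), (363,157) and (321,131), well away from the work.

Run:
```python
from h import *
t=cv2.imread('pics/top0.png'); s=cv2.imread('pics/scene0.png')
a=cv2.resize(t[260:320,310:390],(800,600),interpolation=cv2.INTER_CUBIC); cv2.imwrite('pics/c1.png',a)
b=cv2.resize(t[216:318,150:294],(792,561),interpolation=cv2.INTER_CUBIC); cv2.imwrite('pics/c2.png',b)
c=cv2.resize(s[305:385,190:270],(600,600),interpolation=cv2.INTER_CUBIC); cv2.imwrite('pics/c3.png',c)
```

```text
(no output)
```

View pics/c1.png

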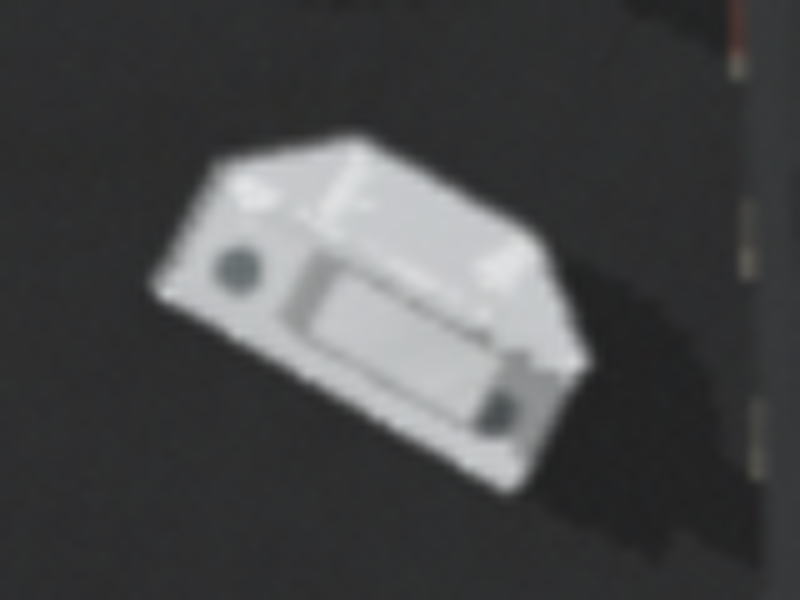

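View pics/c2.png

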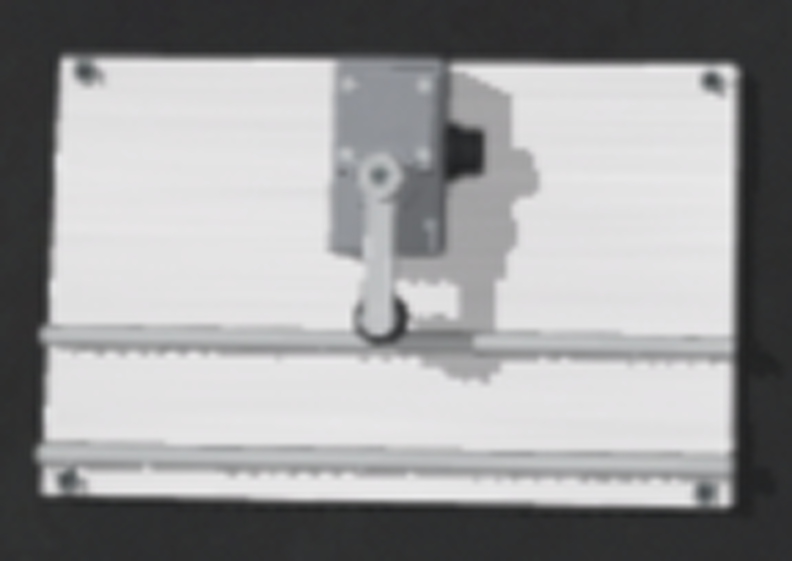

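View pics/c3.png

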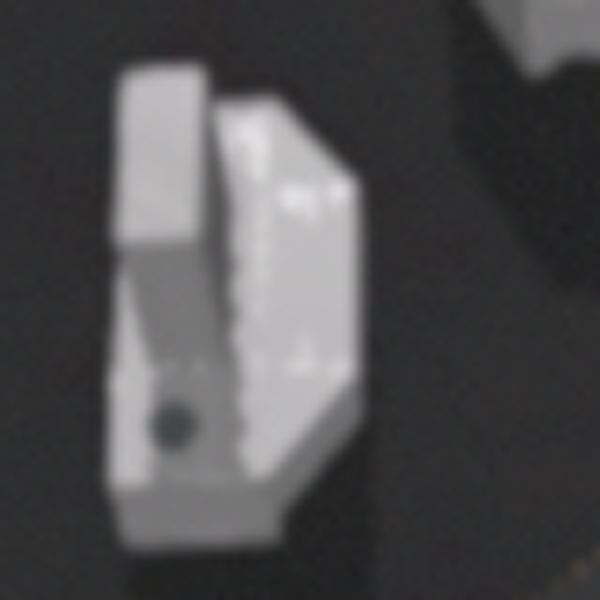

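```bash
cat > fit.py <<'E'
from h import *
from scipy.optimize import least_squares
T=cal('pics/top0');S=cal('pics/scene0')
def un(p,s,o): return (np.array(p,float)+.5)/s-.5+np.array(o)
def w(p,L):
    c,s=np.cos(p[2]),np.sin(p[2]); L=np.array(L,float)/1e3
    return L@np.array([[c,s,0],[-s,c,0],[0,0,1]])+np.array([p[0],p[1],0])
def fit(obs,x0):
    r=least_squares(lambda p:np.concatenate([(pix(d,w(p,L))-uv).ravel() for d,uv,L in obs]),x0,loss='soft_l1')
    return r.x,[(pix(d,w(r.x,L))-uv).round(1).tolist() for d,uv,L in obs]
E
python3 - <<'E'
from fit import *
dt=(T,un([(220,160),(155,288),(515,492),(588,365),(360,135),(540,240)],10,(310,260)),[(15,40,30),(-15,40,30),(-15,-40,30),(15,-40,30),(32,20,30),(32,-20,30)])
ds=(S,un([(358,180),(358,368),(278,98),(265,480),(110,485),(125,548),(280,545),(120,70),(205,65),(200,240),(115,240)],7.5,(190,305)),
 [(32,20,30),(32,-20,30),(15,40,30),(15,-40,30),(-15,-40,30),(-15,-40,0),(15,-40,0),(-8,18,86),(8,18,86),(8,-18,86),(-8,-18,86)])
x0=[*ray(T,347,290,.03)[:2],-.5]
for o in([dt],[ds],[dt,ds]):
    x,r=fit(o,x0); print('dog',x.round(4),r)
pt=(T,un([(62,57),(737,65),(733,507),(42,495),(380,176),(40,333),(735,345),(40,453),(735,463)],5.5,(150,216)),
 [(128,130,8),(128,-130,8),(-38,-130,8),(-38,130,8),(83,0,45),(22,130,16),(22,-130,16),(-22,130,16),(-22,-130,16)])
ps=(S,np.array([(183,168),(112,220),(166,289),(247,248)]),[(128,130,8),(-38,130,8),(-38,-130,8),(128,-130,8)])
for o in([pt],[ps],[pt,ps]):
    x,r=fit(o,[*ray(T,219,290,.03)[:2],0]); print('plate',x.round(4),r)
E
```

```text
dog [ 0.4529 -0.2219 -0.5447] [[[1.3, 0.1], [0.5, 0.3], [-0.4, 0.1], [-0.5, -0.4], [0.1, 0.2], [-0.4, -0.3]]]
dog [ 0.4523 -0.223  -0.5407] [[[-0.2, 0.6], [-0.3, 0.7], [-0.5, 0.1], [0.1, -0.3], [-0.2, 0.1], [0.4, -0.1], [0.1, -0.8], [0.4, -0.3], [0.3, -0.2], [0.2, -0.0], [-0.2, 0.6]]]
dog [ 0.4525 -0.2227 -0.5414] [[[1.6, 0.3], [0.9, 0.6], [0.0, 0.3], [-0.1, -0.2], [0.4, 0.4], [-0.1, -0.2]], [[-0.2, 0.4], [-0.3, 0.5], [-0.5, -0.1], [0.1, -0.5], [-0.2, -0.1], [0.4, -0.3], [0.0, -1.0], [0.4, -0.5], [0.3, -0.4], [0.1, -0.2], [-0.2, 0.4]]]
plate [ 0.466   0.0358 -0.0386] [[[-0.2, -0.2], [0.2, -0.3], [-0.0, -0.1], [0.1, 0.0], [0.1, -0.3], [0.6, 0.4], [-0.1, 0.0], [-0.3, 0.1], [-0.3, 0.3]]]
plate [0.4645 0.036  0.0126] [[[0.0, -4.5], [-6.0, -21.5], [-0.1, 6.5], [4.3, 0.2]]]
plate [ 0.4661  0.0358 -0.0331] [[[-0.6, 0.0], [-0.1, -0.7], [0.1, -0.5], [0.2, 0.3], [-0.2, -0.4], [0.5, 0.7], [-0.1, -0.4], [-0.2, 0.4], [-0.3, -0.1]], [[4.6, -4.2], [-2.5, -23.6], [-2.9, 7.1], [3.9, 3.7]]]
```

Emit:
drive_tool([
  {"delta_pos": [28, -25, 0], "turn": 0, "jaw": 1},
  {"delta_pos": [28, -25, 0], "turn": 0, "jaw": 1},
  {"delta_pos": [28, -25, 0], "turn": 0, "jaw": 1},
  {"delta_pos": [28, -25, 0], "turn": 0, "jaw": 1},
  {"delta_pos": [28, -25, 0], "turn": 0, "jaw": 1},
  {"delta_pos": [28, -25, 0], "turn": 0, "jaw": 1},
  {"delta_pos": [28, -25, 0], "turn": 0, "jaw": 1},
  {"delta_pos": [28, -25, 0], "turn": 0, "jaw": 1},
])

```text
time: 0.77
tool_pos: [0.4044, -0.3334, 0.4042]
tcp_rot: [-3.066, -0.681, 0.0]
wrist_force: [0.5, 0.9, -0.5]
width: 1.0
grip_force: 0.0
```

Emit:
drive_tool([
  {"delta_pos": [30, -27, 0], "turn": 0, "jaw": 1},
  {"delta_pos": [30, -27, 0], "turn": 0, "jaw": 1},
  {"delta_pos": [30, -27, 0], "turn": 0, "jaw": 1},
  {"delta_pos": [0, 0, 15], "turn": -0.118, "jaw": 1},
  {"delta_pos": [0, 0, 15], "turn": -0.118, "jaw": 1},
  {"delta_pos": [0, 0, 15], "turn": -0.118, "jaw": 1},
  {"delta_pos": [0, 0, 15], "turn": -0.118, "jaw": 1},
  {"delta_pos": [0, 0, 15], "turn": -0.118, "jaw": 1},
])

```text
time: 1.43
tool_pos: [0.4513, -0.2232, 0.3286]
tcp_rot: [-2.73, -1.553, 0.001]
wrist_force: [-0.5, -0.3, -0.5]
width: 0.999
grip_force: 0.0
```

Emit:
drive_tool([
  {"delta_pos": [0, 0, 0], "turn": 0, "jaw": 1},
  {"delta_pos": [0, 0, 0], "turn": 0, "jaw": 1},
])

```text
time: 1.6
tool_pos: [0.4509, -0.2234, 0.3285]
tcp_rot: [-2.736, -1.539, 0.003]
wrist_force: [0.8, -0.1, 0.5]
width: 0.997
grip_force: 0.0
```

```bash
cat > go.py <<'E'
import sys
from h import *
from scipy.spatial.transform import Rotation as Ro
def to(x,y,z,psi):
    s=bot.read_state(); R=Ro.from_rotvec(s['tcp_rot']).as_matrix(); p=s['tool_pos']
    h=np.arctan2(R[1,1],R[0,1])
    print('t',s['time'],'pos',p.round(4),'psi',h.round(4),'tilt',R[:,2].round(4),'w',s['width'],'F',s['wrist_force'].round(1),'grip',s['grip_force'])
    print('tool shift mm',(R.T@(np.array([x,y,z])-p)*1e3).round(1),'turn',round(-(psi-h),4))
if __name__=='__main__': to(*map(float,sys.argv[1:]))
E
python3 go.py .4525 -.2225 .221 -.542
```

```text
t 1.6 pos [ 0.4509 -0.2234  0.3285] psi -0.5462 tilt [-0.0027  0.0015 -1.    ] w 0.9974696929373421 F [ 0.8 -0.1  0.5] grip 0.0
tool shift mm [  1.6   1.3 107.5] turn -0.0042
```

Emit:
drive_tool([
  {"delta_pos": [1, 1, 25], "turn": 0, "jaw": 1},
  {"delta_pos": [0, 0, 25], "turn": 0, "jaw": 1},
  {"delta_pos": [0, 0, 25], "turn": 0, "jaw": 1},
  {"delta_pos": [0, 0, 20], "turn": 0, "jaw": 1},
  {"delta_pos": [0, 0, 12], "turn": 0, "jaw": 1},
  {"delta_pos": [0, 0, 0], "turn": 0, "jaw": 1},
  {"delta_pos": [0, 0, 0], "turn": 0, "jaw": -0.4},
  {"delta_pos": [0, 0, 0], "turn": 0, "jaw": -0.4},
], grip_force=60)

```text
time: 2.27
tool_pos: [0.4538, -0.2239, 0.2244]
tcp_rot: [2.734, 1.542, 0.002]
wrist_force: [0.8, 1.1, 0.2]
width: 0.749
grip_force: 0.0
```

Emit:
drive_tool([
  {"delta_pos": [0, 0, 0], "turn": 0, "jaw": -1},
  {"delta_pos": [0, 0, 0], "turn": 0, "jaw": -1},
  {"delta_pos": [0, 0, 0], "turn": 0, "jaw": -1},
  {"delta_pos": [0, 0, 0], "turn": 0, "jaw": -1},
  {"delta_pos": [0, 0, 0], "turn": 0, "jaw": -1},
  {"delta_pos": [0, 0, 0], "turn": 0, "jaw": -1},
])

```text
time: 2.77
tool_pos: [0.4532, -0.2236, 0.2235]
tcp_rot: [2.735, 1.544, 0.001]
wrist_force: [-1.0, -0.2, 5.2]
width: 0.179
grip_force: 59.8
```

Emit:
drive_tool([
  {"delta_pos": [0, 0, -15], "turn": 0, "jaw": -1},
  {"delta_pos": [0, 0, -25], "turn": 0, "jaw": -1},
  {"delta_pos": [0, 0, -25], "turn": 0, "jaw": -1},
  {"delta_pos": [0, 0, -10], "turn": -0.1, "jaw": -1},
  {"delta_pos": [0, 0, 0], "turn": -0.1, "jaw": -1},
  {"delta_pos": [0, 0, 0], "turn": -0.1, "jaw": -1},
  {"delta_pos": [0, 0, 0], "turn": -0.1, "jaw": -1},
  {"delta_pos": [0, 0, 0], "turn": -0.1, "jaw": -1},
])

```text
time: 3.43
tool_pos: [0.4522, -0.223, 0.2967]
tcp_rot: [-2.262, -2.177, 0.001]
wrist_force: [-1.3, 0.8, -2.2]
width: 0.18
grip_force: 58.9
```

Emit:
drive_tool([
  {"delta_pos": [0, 0, 0], "turn": 0, "jaw": -1},
  {"delta_pos": [0, 0, 0], "turn": 0, "jaw": -1},
])

```text
time: 3.6
tool_pos: [0.4523, -0.2231, 0.2968]
tcp_rot: [-2.27, -2.169, 0.001]
wrist_force: [-0.3, 0.6, -2.7]
width: 0.177
grip_force: 58.9
```

```bash
python3 go.py .4629 -.0442 .29 -.0386
```

```text
t 3.6 pos [ 0.4523 -0.2231  0.2968] psi -0.0457 tilt [-1.6e-03  9.0e-04 -1.0e+00] w 0.17658507231966958 F [-0.3  0.6 -2.7] grip 58.898897767066956
tool shift mm [179.2   2.4   6.9] turn -0.0071
```

Emit:
drive_tool([
  {"delta_pos": [20, 0, 0], "turn": -0.007, "jaw": -1},
  {"delta_pos": [35, 0, 0], "turn": 0, "jaw": -1},
  {"delta_pos": [35, 0, 0], "turn": 0, "jaw": -1},
  {"delta_pos": [35, 1, 0], "turn": 0, "jaw": -1},
  {"delta_pos": [35, 1, 0], "turn": 0, "jaw": -1},
  {"delta_pos": [19, 0, 0], "turn": 0, "jaw": -1},
  {"delta_pos": [0, 0, 10], "turn": 0, "jaw": -1},
  {"delta_pos": [0, 0, 20], "turn": 0, "jaw": -1},
])

```text
time: 4.27
tool_pos: [0.4628, -0.0436, 0.2695]
tcp_rot: [2.257, 2.179, 0.005]
wrist_force: [0.1, -0.6, -2.5]
width: 0.176
grip_force: 59.2
```

Emit:
drive_tool([
  {"delta_pos": [0, 0, 5], "turn": 0, "jaw": -1},
  {"delta_pos": [0, 0, 0], "turn": 0, "jaw": -1},
  {"delta_pos": [0, 0, 0], "turn": 0, "jaw": -1},
])

```text
time: 4.52
tool_pos: [0.461, -0.045, 0.2621]
tcp_rot: [-2.262, -2.178, 0.002]
wrist_force: [0.0, 0.1, -2.9]
width: 0.182
grip_force: 59.0
```

```bash
python3 go.py .4629 -.0442 .229 -.0386
python3 - <<'E'
from h import *
snap('scene','pics/scene1');snap('top','pics/top1')
s=cv2.imread('pics/scene1.png')[150:300,100:270];t=cv2.imread('pics/top1.png')[216:366,200:330]
a=cv2.resize(s,(510,450),interpolation=3);b=cv2.resize(t,(288,332),interpolation=3)
cv2.imwrite('pics/c4.png',cv2.resize(s,(680,600),interpolation=2))
E
```

```text
t 4.5167 pos [ 0.461  -0.045   0.2621] psi -0.0376 tilt [-1.9e-03  2.0e-04 -1.0e+00] w 0.18155788030781042 F [ 0.   0.1 -2.9] grip 58.998191356658936
tool shift mm [ 0.9  1.9 33.1] turn 0.001
```

View pics/c4.png

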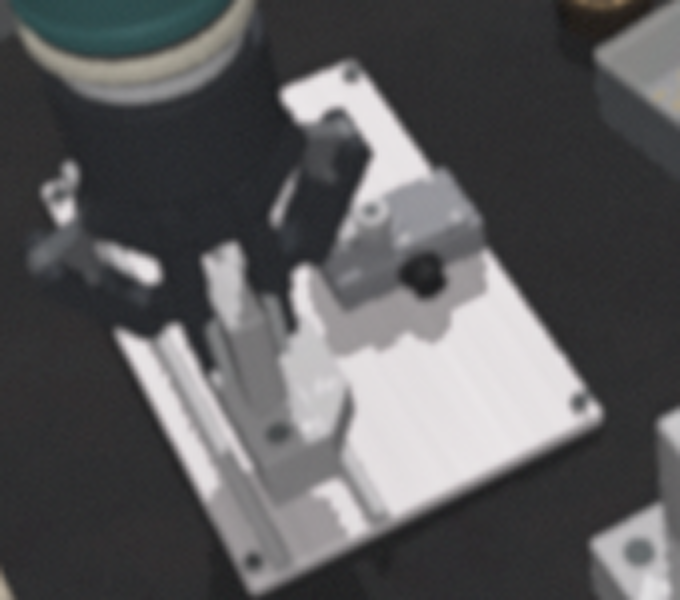

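The picture shows the dog held just above the channel at about (290,400), nose towards the switch. The plate corners are at (355,60), (602,410) and (252,580).

Run:
```python
from fit import *
ps=(S,un([(355,60),(602,408),(252,578)],4,(100,150)),[(128,130,8),(128,-130,8),(-38,-130,8)])
print(fit([ps],[.466,.0358,-.0386]))
p=bot.read_state()['tool_pos']
for name,q in(('plate',(.466,.0358,-.0386)),):
    L=[(128,130,8),(128,-130,8),(-38,-130,8),(22,-130,16),(-22,-130,16),(83,0,45)]
    print(((pix(S,w(q,L))-[100,150]+.5)*4-.5).round(0).tolist())
z=(p[2]-.155-.068)*1e3; print(z)
L=np.array([(-15,-40,0),(-15,-40,30),(32,-20,30),(32,-20,10),(15,-40,0)])+[0,0,z]
print('dogpred',((pix(S,w((p[0],p[1],-.0376),L))-[100,150]+.5)*4-.5).round(0).tolist())
```

```text
(array([ 0.46704471,  0.03782523, -0.04245095]), [[[-0.0, -1.5], [0.4, -0.2], [-0.3, 0.9]]])
[[354.0, 57.0], [604.0, 410.0], [252.0, 586.0], [382.0, 510.0], [284.0, 558.0], [372.0, 206.0]]
40.28672939319941
dogpred [[278.0, 504.0], [264.0, 462.0], [352.0, 375.0], [360.0, 404.0], [346.0, 470.0]]
```

Emit:
drive_tool([
  {"delta_pos": [0, 2, 0], "turn": 0, "jaw": -1},
  {"delta_pos": [0, 0, 10], "turn": 0, "jaw": -1},
  {"delta_pos": [0, 0, 6], "turn": 0, "jaw": -1},
  {"delta_pos": [0, 0, 4], "turn": 0, "jaw": -1},
  {"delta_pos": [0, 0, 3], "turn": 0, "jaw": -1},
  {"delta_pos": [0, 0, 0], "turn": 0, "jaw": -1},
])

```text
time: 5.12
tool_pos: [0.4627, -0.0446, 0.2385]
tcp_rot: [-2.26, -2.18, 0.002]
wrist_force: [-0.3, -1.1, -3.1]
width: 0.181
grip_force: 59.1
```

Emit:
drive_tool([
  {"delta_pos": [0, 0, 2], "turn": 0, "jaw": -1},
  {"delta_pos": [0, 0, 2], "turn": 0, "jaw": -1},
  {"delta_pos": [0, 0, 1], "turn": 0, "jaw": -1},
  {"delta_pos": [0, 0, 0], "turn": 0, "jaw": -1},
  {"delta_pos": [0, 0, 0], "turn": 0, "jaw": -1},
])

```text
time: 5.53
tool_pos: [0.4634, -0.0446, 0.2347]
tcp_rot: [2.261, 2.181, 0.0]
wrist_force: [-0.6, -0.3, -3.1]
width: 0.179
grip_force: 59.1
```

Emit:
drive_tool([
  {"delta_pos": [0, 0, 1], "turn": 0, "jaw": -1},
  {"delta_pos": [0, 0, 1], "turn": 0, "jaw": -1},
  {"delta_pos": [0, 0, 0], "turn": 0, "jaw": -1},
  {"delta_pos": [0, 0, 0], "turn": 0, "jaw": -1},
])

```text
time: 5.87
tool_pos: [0.4633, -0.0446, 0.2326]
tcp_rot: [-2.261, -2.181, 0.0]
wrist_force: [-0.1, -0.3, -2.8]
width: 0.181
grip_force: 59.1
```

```bash
python3 go.py .4629 -.0442 .2315 -.0386
```

```text
t 5.8667 pos [ 0.4633 -0.0446  0.2326] psi -0.036 tilt [-1.e-04  0.e+00 -1.e+00] w 0.18059950240217562 F [-0.1 -0.3 -2.8] grip 59.0989887714386
tool shift mm [ 0.4 -0.4  1.1] turn 0.0026
```

Emit:
drive_tool([
  {"delta_pos": [0, 0, 1], "turn": 0, "jaw": -1},
  {"delta_pos": [0, 0, 0], "turn": 0, "jaw": -1},
  {"delta_pos": [0, 0, 0], "turn": 0, "jaw": -1},
])

```text
time: 6.12
tool_pos: [0.4634, -0.0446, 0.2317]
tcp_rot: [-2.261, -2.181, 0.0]
wrist_force: [0.3, 0.2, -2.8]
width: 0.178
grip_force: 59.1
```

Emit:
drive_tool([
  {"delta_pos": [0, 0, 1], "turn": 0, "jaw": -1},
  {"delta_pos": [0, 0, 0], "turn": 0, "jaw": -1},
  {"delta_pos": [0, 0, 0], "turn": 0, "jaw": -1},
])

```text
time: 6.37
tool_pos: [0.4639, -0.0447, 0.2315]
tcp_rot: [2.26, 2.18, 0.001]
wrist_force: [-1.4, 0.3, 3.7]
width: 0.183
grip_force: 59.9
```

Emit:
drive_tool([
  {"delta_pos": [5, 0, 0], "turn": 0, "jaw": -1},
  {"delta_pos": [8, 0, 0], "turn": 0, "jaw": -1},
  {"delta_pos": [8, 0, 0], "turn": 0, "jaw": -1},
  {"delta_pos": [8, 0, 0], "turn": 0, "jaw": -1},
  {"delta_pos": [8, 0, 0], "turn": 0, "jaw": -1},
  {"delta_pos": [8, 0, 0], "turn": 0, "jaw": -1},
  {"delta_pos": [8, 0, 0], "turn": 0, "jaw": -1},
])

```text
time: 6.95
tool_pos: [0.4659, 0.0093, 0.2315]
tcp_rot: [2.259, 2.181, 0.002]
wrist_force: [-0.2, -2.1, 6.7]
width: 0.184
grip_force: 60.4
```

Emit:
drive_tool([
  {"delta_pos": [8, 0, 0], "turn": 0, "jaw": -1},
  {"delta_pos": [8, 0, 0], "turn": 0, "jaw": -1},
  {"delta_pos": [8, 0, 0], "turn": 0, "jaw": -1},
  {"delta_pos": [8, 0, 0], "turn": 0, "jaw": -1},
  {"delta_pos": [8, 0, 0], "turn": 0, "jaw": -1},
  {"delta_pos": [8, 0, 0], "turn": 0, "jaw": -1},
  {"delta_pos": [7, 0, 0], "turn": 0, "jaw": -1},
  {"delta_pos": [0, 0, 0], "turn": 0, "jaw": -1},
])

```text
time: 7.62
tool_pos: [0.4674, 0.0651, 0.2315]
tcp_rot: [-2.26, -2.182, -0.002]
wrist_force: [-2.4, 1.8, 8.3]
width: 0.18
grip_force: 60.6
```

Emit:
drive_tool([
  {"delta_pos": [0, 0, 0], "turn": 0, "jaw": -1},
  {"delta_pos": [0, 0, 0], "turn": 0, "jaw": -1},
])

```text
time: 7.78
tool_pos: [0.4673, 0.0648, 0.2315]
tcp_rot: [-2.26, -2.181, -0.002]
wrist_force: [-2.0, 2.4, 8.8]
width: 0.177
grip_force: 60.6
```

```bash
python3 go.py .4671 .0638 .2315 -.0386
python3 - <<'E'
from h import *
snap('scene','pics/scene2');snap('top','pics/top2')
s=cv2.imread('pics/scene2.png')[150:300,100:300];t=cv2.imread('pics/top2.png')[216:366,150:300]
cv2.imwrite('pics/c5.png',np.hstack([cv2.resize(s,(456,342),interpolation=2),cv2.resize(t,(342,342),interpolation=2)]))
E
```

```text
t 7.7833 pos [0.4673 0.0648 0.2315] psi -0.0354 tilt [ 4.0e-04  1.5e-03 -1.0e+00] w 0.1773412526110867 F [-2.   2.4  8.8] grip 60.60581088066101
tool shift mm [-1.  -0.2  0. ] turn 0.0032
```

View pics/c5.png

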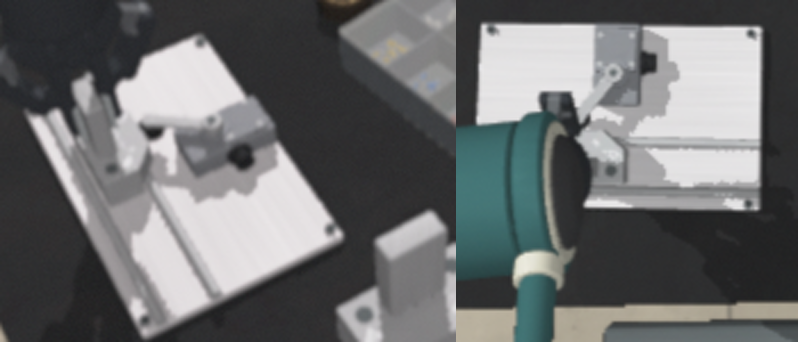

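The picture shows the roller arm swung aside at left (150,130) with the roller on the nose. Next I take off the downward load, let go and retreat.

Emit:
drive_tool([
  {"delta_pos": [0, 0, -0.7], "turn": 0, "jaw": -1},
  {"delta_pos": [0, 0, 0], "turn": 0, "jaw": -1},
  {"delta_pos": [0, 0, 0], "turn": 0, "jaw": 0.1},
  {"delta_pos": [0, 0, 0], "turn": 0, "jaw": 0.3},
  {"delta_pos": [0, 0, 0], "turn": 0, "jaw": 0.3},
  {"delta_pos": [0, 0, 0], "turn": 0, "jaw": 0.3},
  {"delta_pos": [0, 0, 0], "turn": 0, "jaw": 0.3},
  {"delta_pos": [0, 0, 0], "turn": 0, "jaw": 0.3},
], grip_force=20)

```text
time: 8.55
tool_pos: [0.4672, 0.0632, 0.2312]
tcp_rot: [-2.261, -2.181, 0.0]
wrist_force: [0.8, -0.4, 0.3]
width: 0.651
grip_force: 0.0
```

Emit:
drive_tool([
  {"delta_pos": [0, 0, -10], "turn": 0, "jaw": 0.3},
  {"delta_pos": [0, 0, -25], "turn": 0, "jaw": 0.3},
  {"delta_pos": [0, 0, -30], "turn": 0, "jaw": 0.3},
  {"delta_pos": [0, 0, -30], "turn": 0, "jaw": 0.3},
  {"delta_pos": [-35, 0, -20], "turn": 0, "jaw": 0.3},
  {"delta_pos": [-35, 0, -15], "turn": 0, "jaw": 0.3},
  {"delta_pos": [-35, 0, 0], "turn": 0, "jaw": 0.3},
  {"delta_pos": [-35, 0, 0], "turn": 0, "jaw": 0.3},
])

```text
time: 9.22
tool_pos: [0.4625, -0.0779, 0.3644]
tcp_rot: [2.257, 2.179, 0.004]
wrist_force: [0.5, 0.5, 0.8]
width: 0.651
grip_force: 0.0
```

Emit:
drive_tool([
  {"delta_pos": [-35, 0, 0], "turn": 0, "jaw": 0.3},
  {"delta_pos": [-35, 0, 0], "turn": 0, "jaw": 0.3},
  {"delta_pos": [-35, 0, 0], "turn": 0, "jaw": 0.3},
  {"delta_pos": [-35, 0, 0], "turn": 0, "jaw": 0.3},
  {"delta_pos": [0, 0, 0], "turn": 0, "jaw": 0.3},
  {"delta_pos": [0, 0, 0], "turn": 0, "jaw": 0.3},
])

```text
time: 9.72
tool_pos: [0.4569, -0.2182, 0.3621]
tcp_rot: [2.265, 2.176, 0.001]
wrist_force: [-0.4, 0.4, 0.4]
width: 0.652
grip_force: 0.0
```

Run:
```python
from h import *
snap('scene','pics/scene3');snap('top','pics/top3')
s=cv2.imread('pics/scene3.png')[150:300,100:300];t=cv2.imread('pics/top3.png')[216:316,150:290]
cv2.imwrite('pics/c6.png',np.hstack([cv2.resize(s,(320,240),interpolation=2),cv2.resize(t,(480,343),interpolation=2)[:240]]) if 0 else cv2.resize(t,(784,560),interpolation=2))
print(bot.read_state()['wrist_force'])
```

```text
[ 0.23566421  0.35488553 -0.05789749]
```

View pics/c6.png

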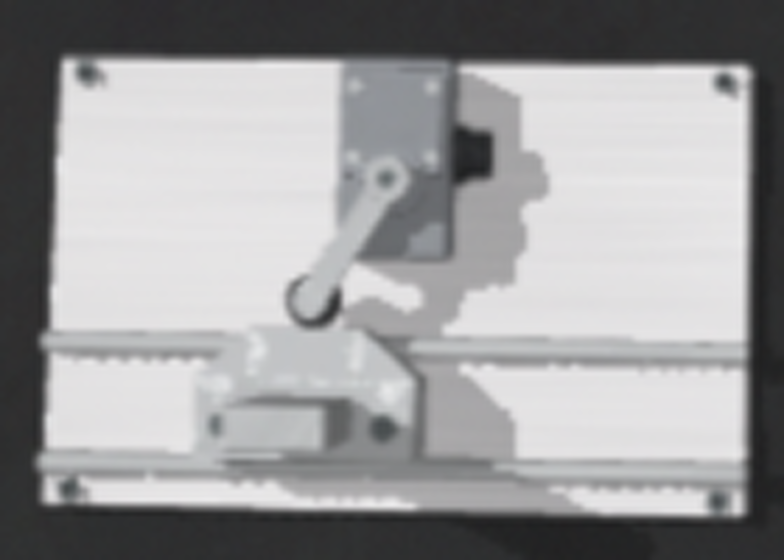

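The roller at (313,300) rests mid-flat, with the flat running from x = 250 to 360. The arm stands at about 0.55 rad and the dog is seated.

```bash
python3 -c "
from workcell import bot
print(bot.finish_job())"
```

```text
the job is handed in; nothing more can be done
None
```

The job is handed in, at about 10 s of the 43 s allowed: the smaller dog is seated in the channel, nose towards the switch, and the last picture, taken after letting go, shows the roller mid-flat with the arm at about 0.55 rad (trips at 0.42); the arm was never moved near the battery, bottle or spool.

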